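Lift a cover disc off the surface plate with a flat lifter and set it on the rail rack

ROBOT

A 6-joint arm with a two-finger parallel gripper is mounted at the origin on the work surface. World frame = base frame: x ahead of the robot, y to its left, z up, the work surface at z = 0. Lengths are in m, angles in rad, forces in N, time in s.
With the tool pointing down it reaches from about 0.35 to 0.975 m from the base axis. Payload 4.9 kg.
Tool frame: the origin (TCP) lies on the mounting face of the last link; the fingertips stand 173 mm ahead of it and the grasp point (between the pads) lies 155 mm ahead of it (r.grasp_offset is the distance from the TCP to the grasp point, in m); z points along the fingers, y is the line along which they close (so a half turn about z gives the same grasp; the last joint's range is limited). The gripper opens to 85 mm and grips with 20 to 120 N. Pads are 22 mm wide; open, the fingers measure 114 mm over their backs; the gripper's body (76 mm by 85 mm) begins 54 mm behind the grasp point. The pads swing forward as they close: fully open they stand 13 mm farther back than shut.
Start: joints at [-1.299, 0.053, 1.613, -0, 1.476, -0.119], TCP at [0.238, -0.578, 0.405] pointing down, gripper open.
Joint ranges: [-3.01, 3.01], [-1.01, 2.22], [0.06, 2.58], [-1.02, 4.17], [0.09, 2.62], [-3.14, 3.14]. Speed limits (rad/s): [2.57, 2.57, 3.14, 3.14, 3.14, 3.14].

INTERFACE

Orientations are given as a unit quaternion [w, x, y, z].
In Python, from station import r gives the robot as it stands.
- The arm moves only by the tool step_arm, never from a script. Its argument "steps" is a list that holds one entry, the list of rows, each a list of 5 numbers: the closure, from 0 (fully open) to 1 (shut), then the shift along the tool's x, y, z scaled (see below), then the turn about the tool's z scaled (see below). In form: [[[jaw, dx, dy, dz, roll], ...]]. A call has exactly 8 rows; each row shifts and turns the commanded pose from where the row before left it, along the tool's axes as they then stand; what a row does not reach is not made up. The controller multiplies each number of a shift by 7.5 cm and each number of a turn by 45 degrees. A row lasts 1/8 s, in which the tool goes at most 62.5 mm and 10.7 degrees, less where a joint would pass 70% of its speed; a pose out of reach is approached as far as the arm can. A call with a number of a shift or a turn outside -1 to 1 is refused whole. A call with a gripper value outside its range is refused whole. The fingers move at their own pace and stop on an object; "squeeze" is the grip in N (left out, the last holds). Time passes only in rows, so rows that do not move let the fingers close, or fill a call up. It gives the time, the measured TCP pose, the force, the opening and the grip force at its end, in the units of the state.
- r.state(): the state, without advancing time (a new reading comes with each control period).
- r.read_camera(name): name is "side" or "top"; returns a dict with "pixels" (384x512x3 uint8, red, green, blue), "mtx" (3x3 intrinsics, pixels), "k1" (the pictures are not rectified: a ray, as slopes to the right and down, at radius r is drawn at 1 + k1 r^2 times it, then the intrinsics apply), "extrinsics" (4x4, takes a point from world to camera coordinates). Camera axes: x right, y down, z forward; pixel columns grow to the right and rows downward; lengths in m; the calibration is good to about 2 mm. A picture is of the moment at which its call begins. There is no depth.
- r.job_done(): hands the job in; it is judged then, once.
The state is a dict: "clock": time; "joints": joint angles; "joint_velocities": joint speeds; "tau": joint torques, N m; "eef_pos": TCP position; "tool_rot": TCP orientation; "contact_force": force on the tool from outside, world axes, zero at the start; "moment": the same for the moment, N m; "gripper_width": opening from 0.0 (shut) to 1.0 (fully open); "finger_force": force on a finger pad.
Only numpy, scipy, OpenCV 4.12 (cv2) and the standard library are available. Lean on these libraries where they do the work, as an engineer would, in place of code of your own. Each camera call takes 0.05 s, during which the arm holds its last target. There are 200 camera calls.

TASK

Take the flat lifter out of its slotted stand, where it stands on edge, lay it flat on the bench and let go, then take it again so that its blade lies flat. Slide the blade under the metal cover disc on the dark surface plate, pushing towards the two stop pins, lift the disc off on the lifter without touching it with the fingers, and set it down gently, lying flat and centred across the two wooden rails of the rack. Draw the lifter out clear of the rack and leave it lying flat on the bench; leave the screwdriver, nut, spray can and small parts bin where they are.

Things in the scene. Friction and masses are not known exactly. Their poses are not given: they have to be found in the camera images.
- lifter: flat lifter (spatula), both faces alike, about 0.2 kg, 235 mm long: thin steel blade and black square handle in one line. Origin: on the centre line where handle and blade meet; x: to the blade tip, y: square to the blade's faces, z: across the blade. Handle 24 x 24 mm, x = -100 to 0 mm. Blade 2 mm thick, 62 mm wide, x = 0 to 135 mm (last 15 mm 44 mm wide). Centre of mass near x = 25 mm
- lifter_grip (a point): point in the middle of the lifter's handle thickness, 35 mm behind the lifter's origin (x = -35 mm). At the start the lifter stands on edge in the stand (its z up), handle level and free of the stand; gripped here from above it lifts straight out. Stood on edge on the bench (origin 31 mm up) and let go, it topples to either side and lies flat
- lifter_tip (a point): middle of the front edge of the lifter's blade, 135 mm along x from its origin, mid-thickness. Lying flat on the bench the lifter rests on the handle's front lower edge and the tip (this point 1 mm up), the blade sloping down to the tip by about 0.08 rad
- tool_stand: fixed grey stand, 110 (x) x 66 (y) x 50 mm high, with a 6 mm upright slot along its x axis, open above and at both ends, slot floor 8 mm above the bench. The lifter stands in it on its blade's edge, tip towards the stand's +x, the lifter's origin 63 mm from the stand's origin along -x and 39 mm above the bench. Origin: centre of the underside
- cover: flat round aluminium cover disc, 130 mm diameter, 8 mm thick, about 0.2 kg, too wide for the gripper; flat underside of 106 mm diameter, with a bevel around it up to 4 mm height at the rim. It lies flat on the surface plate, 1 to 7 mm off the stop pins. Origin: centre of its underside, z up
- surface_plate: fixed dark surface plate, flat top 40 mm above the bench. Origin: centre of the disc's place, at bench height; x points roughly away from the robot. The top runs from x = -80 mm (open front edge) to +85 mm, y = -85 to 85 mm. Two steel stop pins, 12 mm diameter, 20 mm high, stand on it at x = 59, y = +41 and -41 mm; the disc pushed along +x rests against both, centred within 2 mm
- rail_rack: fixed rack: plywood base 150 (x) x 130 (y) x 8 mm with two wooden rails along x, 140 mm long, 18 mm wide, tops 50 mm above the bench, inner faces at y = -39 and 39 mm; the gap is open above and at both ends, so the lifter's blade passes between the rails. Origin: centre of the underside, at bench height, z up; x roughly away from the robot
- screwdriver: bystander: loose screwdriver, 200 mm long, lying on the bench
- hex_nut: bystander: loose steel hexagon nut, 30 mm across the flats, 22 mm high
- spray_can: bystander: loose spray can, 54 mm diameter, 170 mm high, standing
- parts_bin: bystander: loose small grey open bin, 120 x 100 x 50 mm
Things that resemble listed ones, but are neither listed nor needed, are in the scene too. Several things have the shape of the lifter; the one meant has the colours described above.

How it is judged:
On the way, in this order (a step that is already met when the one before it is completed fails the run):
1. the lifter lies flat on the bench, let go ((angle between lifter's own y axis and vertical below 0.25 rad or angle between lifter's own y axis and vertical above 2.8916 rad) and height (world z) of lifter below 0.035 m and height (world z) of lifter_tip below 0.03 m and contact force between lifter and the fingers below 0.05 N), for 0.2 s.
2. the disc is carried by the lifter, at least 15 mm clear of the surface plate's top and touching nothing else (z of cover in the frame of surface_plate above 0.055 m and contact force between cover and lifter above 0.5 N and contact force between cover and surface_plate below 0.05 N and contact force between cover and rail_rack below 0.05 N), for 0.2 s.
At the end, for the whole second after the job is handed in: the disc lies at rest, flat (within 0.06 rad), on both rails, its centre within 30 mm of the rack's centre seen from above; the lifter lies flat (within 0.25 rad) on the bench, let go and at rest, touching neither disc nor rack, its tip at least 70 mm from the rack's centre (all of step 1 and horizontal distance between cover and rail_rack below 0.03 m and z of cover in the frame of rail_rack between 0.046 and 0.055 m and angle between cover's own z axis and vertical below 0.06 rad and contact force between cover and rail_rack above 0.3 N and contact force between lifter and cover below 0.05 N and contact force between lifter and rail_rack below 0.05 N and horizontal distance between lifter_tip and rail_rack above 0.07 m and linear speed of each of cover, lifter below 0.02 m/s).
It fails at once if the fingers touch the disc (contact force between cover and the fingers above 1 N).
It fails at once if the disc is dropped or banged on to the rack (over 12 N) (contact force between cover and rail_rack above 12 N).
It fails at once if a bystander is moved by more than 30 mm (distance of any of screwdriver, hex_nut, spray_can, parts_bin from where it was at the start of the episode above 0.03 m).
It also fails if it takes over 72 s, if anything falls off the work surface, if the arm or the gripper's body presses on something with over 40 N, if the wrist force passes 120 N, or if a joint passes its speed limit or range.

## Working session

There is one attempt and no reset: what is moved stays moved. The work goes in short steps, Python scripts to look and compute and a tool call to move; the robot and the scene stay as the last step left them, time stands still between calls to the robot, and variables do not carry over. Pictures are saved under pics/ and viewed, at most 10 in all, crops included, and the job is handed in when it is done.

Besides the shell and the picture viewer there is one more tool, called after "Request:" by a JSON object that holds its "op" and its "data", one argument or row to a line. step_arm: Moves the arm, as the interface text tells. Shifts and turns lie within -1 to 1; 1 stands for 7.5 cm of shift or 45 degrees of turn. Its arguments: {"type":"object","properties":{"steps":{"type":"array","items":{"type":"array","items":{"type":"array","items":{"type":"number","minimum":-1,"maximum":1}}}},"squeeze":{"type":"number"}},"required":["steps"]}

```bash
mkdir -p pics; ls; python3 - <<'E'
from station import r
import cv2
print(r.state())
for n in("side","top"):
    d=r.read_camera(n);cv2.imwrite(f"pics/{n}0.png",d["pixels"][:,:,::-1]);print(n,d["mtx"],d["k1"],d["extrinsics"])
E
```

```text
pics
{'clock': 0.0, 'joints': array([-1.29901261e+00,  5.33559539e-02,  1.61423677e+00, -3.19719311e-05,
        1.47597063e+00, -1.18998317e-01]), 'joint_velocities': array([-0.00154456, -0.00045799,  0.00011124, -0.00072488,  0.00091485,
       -0.00031116]), 'tau': array([-2.39388928e-04, -3.93680263e+01, -3.70174277e+01, -7.42509337e-05,
        7.01314275e-03, -6.42783363e-06]), 'eef_pos': array([ 0.23800002, -0.57763905,  0.40349741]), 'tool_rot': array([-9.81261507e-04,  9.80971055e-01,  1.94151534e-01, -9.10665732e-05]), 'contact_force': array([-1.06548845, -0.66897879,  0.21548762]), 'moment': array([ 0.01478214,  0.03282015, -0.02491753]), 'finger_force': 0.0, 'gripper_width': 0.9988893585580587}
side [[460.73496106   0.         261.82753669]
 [  0.         460.73496106 187.41260823]
 [  0.           0.           1.        ]] -0.16443643226430052 [[-0.99628107 -0.08315293  0.02257494  0.52086333]
 [-0.06729138  0.58725824 -0.80659756  0.06799409]
 [ 0.05381363 -0.80511698 -0.59066974  1.39410484]
 [ 0.          0.          0.          1.        ]]
top [[386.26301165   0.         252.36231967]
 [  0.         386.26301165 197.95163657]
 [  0.           0.           1.        ]] -0.10683625468567738 [[-9.98573591e-03 -9.99948302e-01 -1.91771877e-03  3.26101870e-02]
 [-9.90610389e-01  1.01539559e-02 -1.36337649e-01  5.49830564e-01]
 [ 1.36350073e-01  5.38280378e-04 -9.90660571e-01  1.41947000e+00]
 [ 0.00000000e+00  0.00000000e+00  0.00000000e+00  1.00000000e+00]]
```

View pics/top0.png

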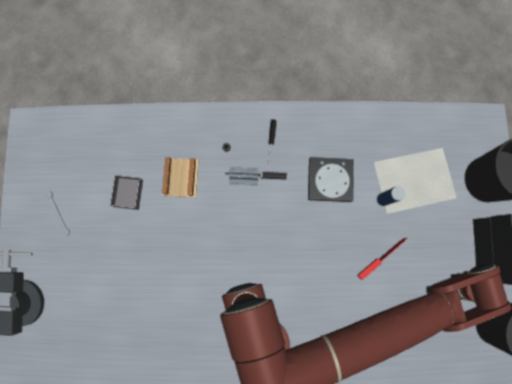

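View pics/side0.png

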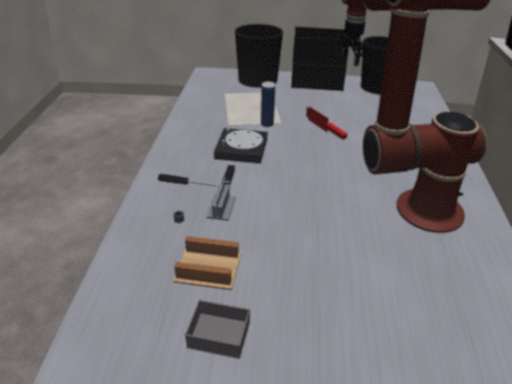

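```bash
python3 - <<'E'
import cv2,numpy as np
t=cv2.imread("pics/top0.png")[110:220,150:370];s=cv2.imread("pics/side0.png")[120:290,150:290]
t=cv2.resize(t,(800,400),interpolation=cv2.INTER_CUBIC)
cv2.imwrite("pics/c1.png",t);cv2.imwrite("pics/c2.png",cv2.resize(s,(490,595),interpolation=cv2.INTER_CUBIC))
E
```

```text
(no output)
```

View pics/c1.png

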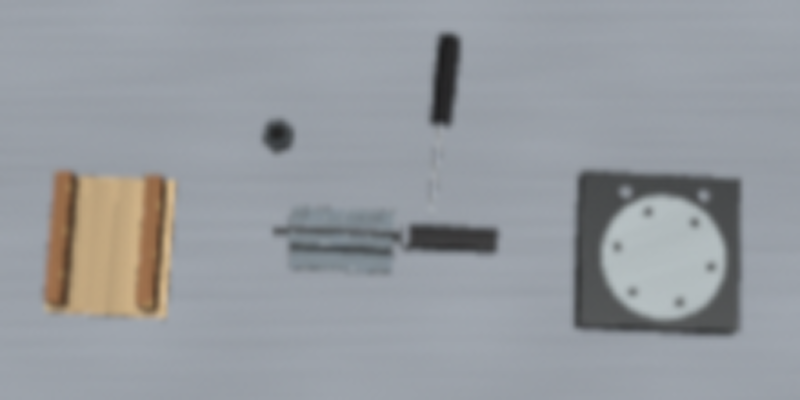

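View pics/c2.png

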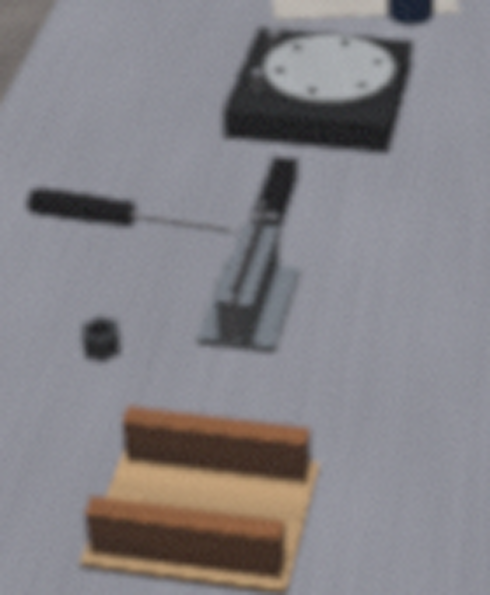

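```bash
cat > h.py <<'E'
from station import r
import cv2,numpy as np
def cam(n):
    d=r.read_camera(n);d["n"]=n;return d
def rays(d,uv):
    uv=np.asarray(uv,float).reshape(-1,1,2)
    p=cv2.undistortPoints(uv,d["mtx"],np.array([d["k1"],0,0,0,0.])).reshape(-1,2)
    R=d["extrinsics"][:3,:3];t=d["extrinsics"][:3,3]
    return -R.T@t,np.c_[p,np.ones(len(p))]@R
def onz(d,uv,z):
    c,v=rays(d,uv);return c+v*((z-c[2])/v[:,2])[:,None]
def proj(d,P):
    R=d["extrinsics"][:3,:3]
    return cv2.projectPoints(np.asarray(P,float).reshape(-1,1,3),cv2.Rodrigues(R)[0],d["extrinsics"][:3,3],d["mtx"],np.array([d["k1"],0,0,0,0.]))[0].reshape(-1,2)
def tri(d1,u1,d2,u2):
    c1,v1=rays(d1,u1);c2,v2=rays(d2,u2);v1,v2=v1[0],v2[0]
    s=np.linalg.lstsq(np.c_[v1,-v2],c2-c1,rcond=None)[0]
    a,b=c1+s[0]*v1,c2+s[1]*v2
    return (a+b)/2,np.linalg.norm(a-b)
def blobs(mask,box,amin=5):
    c0,r0,c1,r1=box;m=np.zeros_like(mask);m[r0:r1,c0:c1]=mask[r0:r1,c0:c1]
    cs=cv2.findContours(m,cv2.RETR_EXTERNAL,cv2.CHAIN_APPROX_NONE)[0]
    return sorted([c for c in cs if cv2.contourArea(c)>amin],key=cv2.contourArea)[::-1]
E
python3 - <<'E'
from h import *
np.set_printoptions(precision=4,suppress=True)
def wc(g,box,lo,hi):  # intensity centroid
    pass
for n,bx in (("top",dict(plate=(300,145,365,212),rack=(150,145,210,210),han=(258,165,295,187))),("side",dict(plate=(205,122,275,170),rack=(165,228,250,295),han=(215,160,240,190)))):
    d=cam(n);im=d["pixels"];g=cv2.cvtColor(im,cv2.COLOR_RGB2GRAY);hsv=cv2.cvtColor(im,cv2.COLOR_RGB2HSV)
    print(n,rays(d,[[256,192]])[0])
    dark=(g<95).astype(np.uint8)*255
    c=blobs(dark,bx["plate"])[0];rc=cv2.minAreaRect(c);hull=cv2.convexHull(c)
    q=cv2.boxPoints(rc);print("plate rect",rc,"\n",onz(d,q,.04)[:,:2])
    pm=cv2.fillConvexPoly(np.zeros_like(g),hull,255);pm=cv2.erode(pm,np.ones((3,3)))
    br=((g>120)&(pm>0)).astype(np.uint8)*255
    for b in blobs(br,bx["plate"],2)[:4]:
        m=cv2.moments(b);u=[m["m10"]/m["m00"],m["m01"]/m["m00"]];print("bright",m["m00"],u,onz(d,u,.048),onz(d,u,.06))
    c=blobs(dark,bx["han"])[0];rc=cv2.minAreaRect(c);print("handle",rc,onz(d,cv2.boxPoints(rc),.05),onz(d,[rc[0]],.05))
    wood=((hsv[...,1]>90)&((hsv[...,0]<25)|(hsv[...,0]>175))).astype(np.uint8)*255
    c=blobs(wood,bx["rack"])[0];rc=cv2.minAreaRect(c);print("rack",rc,"\n",onz(d,cv2.boxPoints(rc),.008)[:,:2],onz(d,[rc[0]],.008))
    rail=((hsv[...,1]>90)&(hsv[...,0]<12)).astype(np.uint8)*255
    for c in blobs(rail,bx["rack"])[:2]:
        rc=cv2.minAreaRect(c);print("rail",rc,"\n",onz(d,cv2.boxPoints(rc),.05)[:,:2],onz(d,[rc[0]],.05))
E
```

```text
top [0.3514 0.0263 1.4812]
plate rect ((330.4194030761719, 179.4341278076172), (44.5030517578125, 42.463157653808594), 2.385944128036499) 
 [[ 0.541  -0.1801]
 [ 0.7049 -0.192 ]
 [ 0.6966 -0.364 ]
 [ 0.5321 -0.3492]]
bright 900.0 [331.9866666666667, 180.41129629629629] [[ 0.6127 -0.2751  0.048 ]] [[ 0.6105 -0.2725  0.06  ]]
handle ((274.0, 175.0), (6.0, 24.0), 90.0) [[ 0.647  -0.0103  0.05  ]
 [ 0.6461 -0.1011  0.05  ]
 [ 0.6231 -0.1005  0.05  ]
 [ 0.624  -0.01    0.05  ]] [[ 0.635  -0.0555  0.05  ]]
rack ((190.73529052734375, 176.94114685058594), (7.439560890197754, 36.124053955078125), 4.398705005645752) 
 [[0.5697 0.285 ]
 [0.7124 0.2763]
 [0.7097 0.247 ]
 [0.5672 0.2561]] [[0.6392 0.2661 0.008 ]]
side [0.4485 1.1258 0.8665]
plate rect ((240.17820739746094, 145.2178192138672), (51.14491271972656, 32.23920440673828), 5.710593223571777) 
 [[ 0.6976 -0.1429]
 [ 0.7232 -0.3617]
 [ 0.5328 -0.3459]
 [ 0.5275 -0.1318]]
bright 491.5 [243.46558155306883, 138.9738894540522] [[ 0.6112 -0.2697  0.048 ]] [[ 0.6088 -0.2492  0.06  ]]
handle ((227.60000610351562, 177.1999969482422), (8.221921920776367, 26.56313133239746), 18.434947967529297) [[ 0.648   0.0327  0.05  ]
 [ 0.6426 -0.1059  0.05  ]
 [ 0.6157 -0.0938  0.05  ]
 [ 0.623   0.0429  0.05  ]] [[ 0.6324 -0.0283  0.05  ]]
rack ((206.70001220703125, 261.5999755859375), (61.8011360168457, 46.24478530883789), 8.130102157592773) 
 [[0.7142 0.3695]
 [0.7355 0.2008]
 [0.5628 0.2166]
 [0.5593 0.3804]] [[0.6416 0.296  0.008 ]]
rail ((201.91891479492188, 273.48651123046875), (55.89565658569336, 13.151918411254883), 9.462322235107422) 
 [[0.7037 0.3914]
 [0.7083 0.3483]
 [0.5692 0.3634]
 [0.5686 0.4051]] [[0.6366 0.3773 0.05  ]]
rail ((210.97573852539062, 246.189208984375), (51.62870788574219, 13.60658073425293), 7.305758953094482) 
 [[0.6956 0.3014]
 [0.7019 0.2509]
 [0.5653 0.2606]
 [0.5635 0.31  ]] [[0.631  0.2811 0.05  ]]
```

```bash
cat > m.py <<'E'
from h import *
np.set_printoptions(precision=4,suppress=True)
K=8
def up(d,box):
    c0,r0,c1,r1=box
    return cv2.resize(d["pixels"][r0:r1,c0:c1],None,fx=K,fy=K,interpolation=cv2.INTER_CUBIC)
def back(p,box): return (np.asarray(p,float).reshape(-1,2)+.5)/K-.5+np.array(box[:2])
def cen(c):
    m=cv2.moments(c);return [m["m10"]/m["m00"],m["m01"]/m["m00"]]
def cont(m,amin): return sorted([c for c in cv2.findContours(m.astype(np.uint8)*255,cv2.RETR_LIST,cv2.CHAIN_APPROX_NONE)[0] if cv2.contourArea(c)>amin],key=cv2.contourArea)[::-1]
E
python3 - <<'E'
from m import *
D={n:cam(n) for n in("top","side")}
vis=[]
for n,bx,ra in (("top",(300,145,365,212),(155,148,208,205)),("side",(205,122,275,170),(165,228,250,295))):
    d=D[n]
    u=up(d,bx);g=cv2.cvtColor(u,cv2.COLOR_RGB2GRAY)
    cs=cont(g<105,3000);ap=cv2.approxPolyDP(cv2.convexHull(cs[0]),12,True)
    pl=back(ap,bx);print(n,"plate poly\n",np.c_[pl,onz(d,pl,.04)[:,:2]])
    m=cv2.erode(cv2.fillConvexPoly(np.zeros_like(g),cv2.convexHull(cs[0]),1),np.ones((17,17)))
    for c in cont((g>85)&(m>0),60)[:6]:
        e=cen(c);b=back(e,bx)
        print(" bright",cv2.contourArea(c)/64,b,onz(d,b,.048)[0,:2],onz(d,b,.055)[0,:2])
    u=up(d,ra);h=cv2.cvtColor(u,cv2.COLOR_RGB2HSV)
    print("hsv samples",h[::60,::60].reshape(-1,3)[:0])
    w=(u[...,0].astype(int)-u[...,2]>25)
    ap=back(cv2.approxPolyDP(cv2.convexHull(cont(w,3000)[0]),12,True),ra);print("rack poly\n",np.c_[ap,onz(d,ap,.008)[:,:2]])
    rt=w&(u[...,0]>120 if n=="side" else u[...,0]>0)&(u[...,1].astype(float)/np.maximum(u[...,0],1)<.72)
    for c in cont(rt,1500)[:3]:
        q=back(cv2.boxPoints(cv2.minAreaRect(c)),ra);print(" rail",cv2.contourArea(c)/64,"\n",np.c_[q,onz(d,q,.05)[:,:2]],onz(d,q.mean(0),.05)[0,:2])
hb={"top":(255,163,295,188),"side":(215,158,242,192)}
for n in hb:
    d=D[n];u=up(d,hb[n]);g=cv2.cvtColor(u,cv2.COLOR_RGB2GRAY)
    c=cont(g<85,2000)[0];rc=cv2.minAreaRect(c);q=back(cv2.boxPoints(rc),hb[n])
    print(n,"handle\n",np.c_[q,onz(d,q,.051)[:,:2]],onz(d,q.mean(0),.051),back(rc[0],hb[n]))
E
```

```text
top plate poly
 [[309.5625 157.3125   0.7049  -0.1938]
 [352.6875 159.4375   0.6955  -0.3607]
 [351.3125 200.8125   0.535   -0.3476]
 [307.9375 199.1875   0.543   -0.1825]]
 bright 1105.7578125 [[331.992  180.1602]] [ 0.6136 -0.2751] [ 0.6123 -0.2736]
 bright 4.09375 [[316.6876 197.1597]] [ 0.5492 -0.2146] [ 0.5483 -0.2134]
hsv samples []
rack poly
 [[165.3125 156.8125   0.7212   0.368 ]
 [197.6875 159.5625   0.7082   0.2397]
 [194.8125 196.8125   0.5609   0.2493]
 [162.3125 194.6875   0.5706   0.3762]]
 rail 86.9921875 
 [[188.0118 191.7584   0.5744   0.2688]
 [190.6315 159.013    0.7006   0.2607]
 [194.4818 159.321    0.6991   0.2459]
 [191.8622 192.0665   0.5731   0.2542]] [0.6364 0.2574]
 rail 80.7734375 
 [[162.9294 192.3838   0.5731   0.3641]
 [165.81   158.0092   0.7059   0.3562]
 [169.8043 158.3439   0.7043   0.3408]
 [166.9237 192.7185   0.5716   0.3488]] [0.6383 0.3524]
side plate poly
 [[223.0625 128.1875   0.6966  -0.3528]
 [266.6875 131.4375   0.5349  -0.3478]
 [266.9375 139.3125   0.5298  -0.291 ]
 [260.6875 162.5625   0.539   -0.1379]
 [213.9375 158.9375   0.6947  -0.1
[... 581 characters left out ...]
12   0.3545]
 [229.6492 273.5192   0.5705   0.3699]] [0.6385 0.3579]
 rail 159.1953125 
 [[185.5617 240.2371   0.7004   0.2666]
 [186.0071 236.5215   0.7022   0.2524]
 [237.2105 242.6599   0.566    0.2605]
 [236.7651 246.3755   0.5654   0.2744]] [0.6329 0.2634]
top handle
 [[262.1267 177.7782   0.6246  -0.0105]
 [262.4328 171.656    0.6481  -0.012 ]
 [285.8867 172.8287   0.6427  -0.1005]
 [285.5806 178.9509   0.6193  -0.0988]] [[ 0.6337 -0.0554  0.051 ]] [[274.0067 175.3035]]
side handle
 [[218.8052 190.9426   0.6479   0.0463]
 [227.8515 163.3925   0.6425  -0.1039]
 [235.6556 165.955    0.6156  -0.092 ]
 [226.6093 193.5051   0.6231   0.0561]] [[ 0.6323 -0.0202  0.051 ]] [[227.2304 178.4488]]
```

Request:
{"op": "step_arm", "data": {
  "steps": [
    [[0.45,0,0,0,-0.178],[0.45,0,0,0,-0.178],[0.45,0,0,0,-0.178],[0.45,0,0,0,-0.178],[0.45,0,0,0,-0.178],[0.45,0,0,0,-0.178],[0.45,0,0,0,-0.178],[0.45,0,0,0,-0.178]]
  ],
  "squeeze": 100
}}

```text
clock: 1.3
eef_pos: [0.2381, -0.5778, 0.4046]
tool_rot: [-0.0, 0.727, 0.687, 0.0]
contact_force: [0.4, 0.2, -1.9]
gripper_width: 0.549
finger_force: 0.0
```

```bash
cat >> h.py <<'E'
def go(x,y,zg,yaw=None):
    """print shift (tool axes, units) to put grasp point at x,y,zg, and roll to yaw (deg)"""
    s=r.state();q=s["tool_rot"];w,a,b,c=q
    from scipy.spatial.transform import Rotation as Ro
    R=Ro.from_quat([a,b,c,w]).as_matrix();p=s["eef_pos"]
    d=R.T@(np.array([x,y,zg+r.grasp_offset])-p)
    th=np.degrees(np.arctan2(R[1,0],R[0,0]))
    print("t",s["clock"],"grasp",np.round(p-[0,0,r.grasp_offset],4),"yaw",th.round(2),"units",np.round(d/.075,3),"roll",None if yaw is None else round((th-yaw)/45,3),"j6",s["joints"][5].round(2),"w",s["gripper_width"].round(3),"ff",s["finger_force"],"tilt",R[2,:2].round(4))
E
python3 -c "
from h import *
go(.634,-.043,.15,86.5)"
```

```text
Traceback (most recent call last):
  File "h.py", line 31, in go
    print("t",s["clock"],"grasp",np.round(p-[0,0,r.grasp_offset],4),"yaw",th.round(2),"units",np.round(d/.075,3),"roll",None if yaw is None else round((th-yaw)/45,3),"j6",s["joints"][5].round(2),"w",s["gripper_width"].round(3),"ff",s["finger_force"],"tilt",R[2,:2].round(4))
                                                                                                                                                                                                       ^^^^^^^^^^^^^^^^^^^^^^^^
AttributeError: 'float' object has no attribute 'round'
```

```bash
sed -i 's/s\["gripper_width"\].round(3)/round(s["gripper_width"],3)/' h.py
python3 -c "
from h import *
go(.634,-.043,.15,86.5)"
```

```text
t 1.3 grasp [ 0.2381 -0.5778  0.2499] yaw 86.73 units [7.42  4.865 1.333] roll 0.005 j6 -1.24 w 0.549 ff 0.0 tilt [ 0.0002 -0.0001]
```

Request:
{"op": "step_arm", "data": {
  "steps": [
    [[0.45,0.4,0.26,0,0.005],[0.45,0.5,0.33,0,0],[0.45,0.5,0.33,0,0],[0.45,0.5,0.33,0,0],[0.45,0.5,0.33,0,0],[0.45,0.5,0.33,0,0],[0.45,0.5,0.33,0,0],[0.45,0.5,0.33,0,0]]
  ]
}}

```text
clock: 2.3
eef_pos: [0.4501, -0.2972, 0.4048]
tool_rot: [0.0, 0.73, 0.684, 0.0]
contact_force: [0.4, -0.6, 0.0]
gripper_width: 0.55
finger_force: 0.0
```

Request:
{"op": "step_arm", "data": {
  "steps": [
    [[0.45,0.5,0.33,0.1,0],[0.45,0.5,0.33,0.2,0],[0.45,0.5,0.33,0.2,0],[0.45,0.5,0.33,0.2,0],[0.45,0.5,0.33,0.2,0],[0.45,0.5,0.33,0.2,0],[0.45,0.5,0.3,0.2,0],[0.45,0,0,0,0]]
  ]
}}

```text
clock: 3.3
eef_pos: [0.6377, -0.0454, 0.3052]
tool_rot: [-0.001, 0.729, 0.685, -0.001]
contact_force: [-1.2, -0.9, 1.1]
gripper_width: 0.552
finger_force: 0.0
```

```bash
python3 -c "
from h import *
go(.634,-.043,.045,86.5)
d=cam('top');s=cam('side')
a=cv2.resize(d['pixels'][120:220,210:330],(480,400),interpolation=2);b=cv2.resize(s['pixels'][80:230,170:290],(320,400),interpolation=2)
cv2.imwrite('pics/a1.png',np.hstack([a,b])[:,:,::-1])"
```

```text
t 3.3 grasp [ 0.6377 -0.0454  0.1505] yaw 86.45 units [ 0.028 -0.047  1.406] roll -0.001 j6 -0.13 w 0.552 ff 0.0 tilt [ 0.0007 -0.0031]
```

View pics/a1.png

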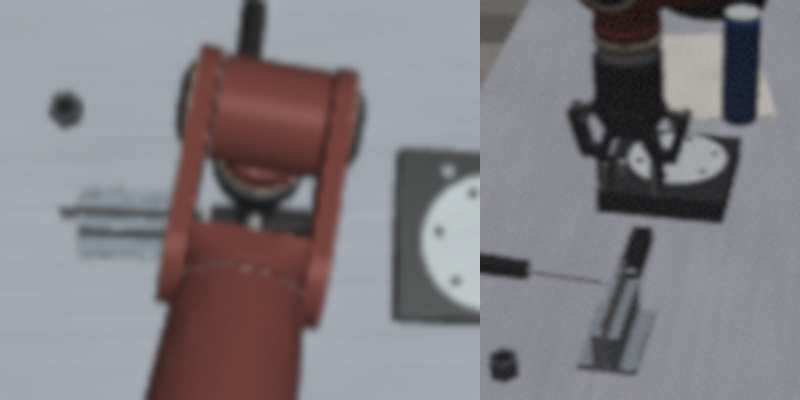

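Request:
{"op": "step_arm", "data": {
  "steps": [
    [[0.45,0.028,-0.047,0.3,0],[0.45,0,0,0.4,0],[0.45,0,0,0.4,0],[0.45,0,0,0.3,0],[0.8,0,0,0,0],[0.8,0,0,0,0],[0.8,0,0,0,0],[0.8,0,0,0,0]]
  ]
}}

```text
clock: 4.4
eef_pos: [0.6341, -0.0454, 0.203]
tool_rot: [0.001, 0.73, 0.684, 0.0]
contact_force: [0.7, 0.4, -2.9]
gripper_width: 0.263
finger_force: 98.0
```

Request:
{"op": "step_arm", "data": {
  "steps": [
    [[0.8,0,0,-0.15,0],[0.8,0,0,-0.25,0],[0.8,0,0,-0.4,0],[0.8,0,0,-0.4,0],[0.8,0,0,-0.1,0.15],[0.8,0,0,0,0.2],[0.8,0,0,0,0.2],[0.8,0,0,0,0.2]]
  ]
}}

```text
clock: 5.4
eef_pos: [0.6341, -0.0454, 0.3017]
tool_rot: [0.001, 0.898, 0.44, 0.001]
contact_force: [-0.2, 0.3, -2.3]
gripper_width: 0.254
finger_force: 98.3
```

Request:
{"op": "step_arm", "data": {
  "steps": [
    [[0.8,0,0,0,0.2],[0.8,0,0,0,0.2],[0.8,0,0,0,0.2],[0.8,0,0,0,0.2],[0.8,0,0,0,0.2],[0.8,0,0,0,0.2],[0.8,0,0,0,0.05],[0.8,0,0,0,0]]
  ]
}}

```text
clock: 6.4
eef_pos: [0.634, -0.0454, 0.3013]
tool_rot: [0.0, 0.999, -0.032, 0.001]
contact_force: [0.3, -0.4, -1.4]
gripper_width: 0.262
finger_force: 98.3
```

```bash
python3 -c "
from h import *
go(.40,-.10,.045,-3.5)"
```

```text
t 6.4 grasp [ 0.634  -0.0454  0.1466] yaw -3.72 units [-3.069  0.929  1.35 ] roll -0.005 j6 1.45 w 0.262 ff 98.29794645309448 tilt [0.0017 0.    ]
```

Request:
{"op": "step_arm", "data": {
  "steps": [
    [[0.8,-0.35,0.1,0,0],[0.8,-0.5,0.16,0.1,0],[0.8,-0.5,0.16,0.2,0],[0.8,-0.5,0.16,0.2,0],[0.8,-0.5,0.16,0.2,0],[0.8,-0.5,0.13,0.2,0],[0.8,-0.22,0.06,0.2,0],[0.8,0,0,0.1,0]]
  ]
}}

```text
clock: 7.4
eef_pos: [0.3987, -0.1, 0.2095]
tool_rot: [-0.0, 0.999, -0.033, 0.0]
contact_force: [0.4, -0.5, -2.4]
gripper_width: 0.26
finger_force: 98.2
```

```bash
python3 -c "
from h import *
go(.40,-.10,.040,-3.5)"
```

```text
t 7.4 grasp [ 0.3987 -0.1     0.0548] yaw -3.79 units [ 0.017 -0.001  0.197] roll -0.006 j6 1.21 w 0.26 ff 98.24209570884705 tilt [ 0.0002 -0.0001]
```

Request:
{"op": "step_arm", "data": {
  "steps": [
    [[0.8,0,0,0.07,0],[0.8,0,0,0.07,0],[0.8,0,0,0.04,0],[0.8,0,0,0.02,0],[0,0,0,0,0],[0,0,0,0,0],[0,0,0,-0.6,0],[0,0,0,-0.6,0]]
  ]
}}

```text
clock: 8.4
eef_pos: [0.3994, -0.0999, 0.2858]
tool_rot: [-0.0, 0.999, -0.033, -0.0]
contact_force: [0.1, -0.5, -0.4]
gripper_width: 0.999
finger_force: 0.0
```

Request:
{"op": "step_arm", "data": {
  "steps": [
    [[0,0,0,-0.6,0],[0,-0.5,0,0,0],[0,-0.5,0,0,0],[0,0,0.5,0,0],[0,0,0.5,0,0],[0,0,0.5,0,0],[0,0,0.5,0,0],[0,0,0,0,0]]
  ]
}}

```text
clock: 9.4
eef_pos: [0.3147, -0.2465, 0.3304]
tool_rot: [0.0, 0.999, -0.034, 0.0]
contact_force: [0.3, -0.3, 0.0]
gripper_width: 0.996
finger_force: 0.0
```

```bash
python3 -c "
from h import *
go(.40,-.10,.040,-3.5)
d=cam('top');s=cam('side')
a=cv2.resize(d['pixels'][150:290,230:370],(400,400),interpolation=2);b=cv2.resize(s['pixels'][80:240,170:330],(400,400),interpolation=2)
cv2.imwrite('pics/a2.png',np.hstack([a,b])[:,:,::-1])"
```

```text
t 9.4 grasp [ 0.3147 -0.2465  0.1757] yaw -3.95 units [ 1.    -2.028  1.808] roll -0.01 j6 0.79 w 0.996 ff 0.0 tilt [0.0005 0.0006]
```

View pics/a2.png

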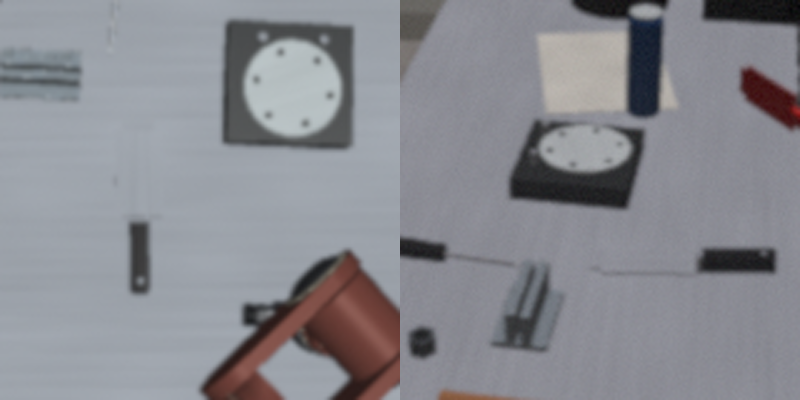

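```bash
cat > lif.py <<'E'
from m import *
def handle(d,bx,th=95,z=.028):
    u=up(d,bx);g=cv2.cvtColor(u,cv2.COLOR_RGB2GRAY)
    c=cont(g<th,2000)[0];rc=cv2.minAreaRect(c);q=back(cv2.boxPoints(rc),bx)
    P=onz(d,q,z)[:,:2];print(d["n"],"handle",P.tolist(),"\ncen",P.mean(0))
    L=sorted([(np.linalg.norm(P[i]-P[i-1]),i) for i in range(4)])
    e=[(P[i]+P[i-1])/2 for _,i in L[:2]];f,b=sorted(e,key=lambda p:-p[0]);print("rear",b,"front",f,"yaw",np.degrees(np.arctan2(*(f-b)[::-1])))
E
python3 - <<'E'
from lif import *
d=cam("top");handle(d,(265,222,293,258));
for th in(80,110):handle(d,(265,222,293,258),th)
s=cam("side")
for uv,n in(((322,162.5),0),((343.3,163.7),1)):
    bx=(int(uv[0])-4,int(uv[1])-4,int(uv[0])+5,int(uv[1])+4)
    u=up(d,bx);g=cv2.cvtColor(u,cv2.COLOR_RGB2GRAY).astype(float);w=np.clip(g-85,0,None);w[48:]=0;w[:8]=0
    yy,xx=np.mgrid[:g.shape[0],:g.shape[1]];b=back([(w*xx).sum()/w.sum(),(w*yy).sum()/w.sum()],bx);print("pin",b,onz(d,b,.057),w.max())
# disc by ellipse fit, holes ignored
bx=(300,145,365,212);u=up(d,bx);g=cv2.cvtColor(u,cv2.COLOR_RGB2GRAY);m=(g>135).astype(np.uint8)*255
c=cont(m,20000)[0];e=cv2.fitEllipse(cv2.convexHull(c));print("disc",e,onz(d,back(e[0],bx),.047))
E
```

```text
top handle [[0.43718358884941394, -0.05747663128037965], [0.43723623416865104, -0.080426855707466], [0.34688058249177345, -0.07998209625705299], [0.3468482727382931, -0.05719298595328448]] 
cen [ 0.392  -0.0688]
rear [ 0.3469 -0.0686] front [ 0.4372 -0.069 ] yaw -0.23097055690973242
top handle [[0.4361966278854589, -0.05838442164022302], [0.43636198494818007, -0.07842615711648641], [0.3483199740019527, -0.07853168836583971], [0.34817350036034067, -0.05862690380173857]] 
cen [ 0.3923 -0.0685]
rear [ 0.3482 -0.0686] front [ 0.4363 -0.0684] yaw 0.11325168549366102
top handle [[0.43902786713885456, -0.056033440652335925], [0.4392247529324196, -0.08173085766343607], [0.3456042318610688, -0.08176166234571655], [0.34543296881300206, -0.05625095341602096]] 
cen [ 0.3923 -0.0689]
rear [ 0.3455 -0.069 ] front [ 0.4391 -0.0689] yaw 0.07599552075236238
pin [[321.695  162.1675]] [[ 0.6815 -0.2368  0.057 ]] 60.0
pin [[342.9379 163.1902]] [[ 0.677  -0.3178  0.057 ]] 58.0Traceback (most recent call last):
  File "<stdin>", line 11, in <module>
cv2.error: OpenCV(4.12.0) /io/opencv/modules/imgproc/src/shapedescr.cpp:361: error: (-201:Incorrect size of input array) There should be at least 5 points to fit the ellipse in function 'fitEllipseNoDirect'
```

Request:
{"op": "step_arm", "data": {
  "steps": [
    [[0.3,0,0,0,-0.088],[0.3,0.2,-0.4,0,0],[0.3,0.2,-0.4,0,0],[0.3,0.2,-0.4,0,0],[0.3,0.2,-0.4,0,0],[0.3,0.25,-0.4,0,0],[0.3,0.247,-0.369,0,0],[0.3,0,0,0.3,0]]
  ]
}}

```text
clock: 10.6
eef_pos: [0.4127, -0.0644, 0.3091]
tool_rot: [0.001, 1.0, 0.004, 0.002]
contact_force: [-0.2, 0.4, -0.8]
gripper_width: 0.699
finger_force: 0.0
```

Request:
{"op": "step_arm", "data": {
  "steps": [
    [[0.3,0,0,0.4,0],[0.3,0,0,0.4,0],[0.3,0,0,0.4,0],[0.3,0,0,0.3,0],[0.3,0,0,0.1,0],[0.3,0,0,0,0],[0.3,0,0,0,0],[0.3,0,0,0,0]]
  ]
}}

```text
clock: 11.6
eef_pos: [0.4121, -0.0668, 0.1883]
tool_rot: [0.0, 1.0, 0.002, 0.001]
contact_force: [-0.6, 0.1, 0.1]
gripper_width: 0.702
finger_force: 0.0
```

```bash
python3 -c "
from h import *
go(.412,-.0688,.022,0)"
```

```text
t 11.6 grasp [ 0.4121 -0.0668  0.0336] yaw 0.21 units [-0.001  0.026  0.155] roll 0.005 j6 1.23 w 0.702 ff 0.0 tilt [0.0021 0.0007]
```

Request:
{"op": "step_arm", "data": {
  "steps": [
    [[0.3,0,0.026,0.1,0],[0.3,0,0,0.08,0],[0.3,0,0,0,0],[0.8,0,0,0,0],[0.8,0,0,0,0],[0.8,0,0,0,0],[0.8,0,0,0,0],[0.8,0,0,0,0]]
  ],
  "squeeze": 120
}}

```text
clock: 12.6
eef_pos: [0.4118, -0.0688, 0.1742]
tool_rot: [0.0, 1.0, 0.002, 0.0]
contact_force: [-1.5, -0.1, 4.5]
gripper_width: 0.258
finger_force: 116.9
```

```bash
python3 -c "
from h import *
go(.412,-.0688,.12,-3.3);print(r.state()['contact_force'])"
```

```text
t 12.6 grasp [ 0.4118 -0.0688  0.0195] yaw 0.21 units [ 3.00e-03  1.00e-03 -1.34e+00] roll 0.078 j6 1.22 w 0.258 ff 116.91409349441528 tilt [0.0007 0.0002]
[-1.52514519 -0.14536584  4.52237444]
```

Request:
{"op": "step_arm", "data": {
  "steps": [
    [[0.8,0,0,-0.2,0],[0.8,0,0,-0.35,0],[0.8,0,0,-0.4,0],[0.8,0,0,-0.3,0.078],[0.8,-0.1,0.4,0,0],[0.8,-0.15,0.5,0,0],[0.8,-0.15,0.5,0,0],[0.8,-0.15,0.5,0,0]]
  ]
}}

```text
clock: 13.6
eef_pos: [0.3612, -0.2093, 0.2675]
tool_rot: [-0.0, 1.0, -0.029, -0.0]
contact_force: [0.1, 0.5, -3.1]
gripper_width: 0.255
finger_force: 117.4
```

Request:
{"op": "step_arm", "data": {
  "steps": [
    [[0.8,-0.1,0.45,0,0],[0.8,0,0.2,0,0],[0.8,0,0,0.15,0],[0.8,0,0,0.2,0],[0.8,0,0,0.15,0],[0.8,0,0,0.08,0],[0.8,0,0,0,0],[0.8,0,0,0,0]]
  ]
}}

```text
clock: 14.6
eef_pos: [0.3521, -0.2569, 0.2244]
tool_rot: [0.0, 1.0, -0.029, 0.0]
contact_force: [0.4, -0.6, -2.1]
gripper_width: 0.254
finger_force: 117.6
```

```bash
python3 - <<'E'
from lif import *
go(.3514,-.2581,.0695,-3.3)
d=cam('top');s=cam('side')
a=cv2.resize(d['pixels'][150:270,290:370],(400,600),interpolation=2);b=cv2.resize(s['pixels'][110:200,200:320],(400,300),interpolation=2)
cv2.imwrite('pics/a3.png',np.hstack([a,np.vstack([b,b*0])])[:,:,::-1])
E
```

```text
t 14.6 grasp [ 0.3521 -0.2569  0.0697] yaw -3.29 units [-0.009  0.017  0.002] roll 0.0 j6 0.83 w 0.254 ff 117.58114457130432 tilt [0.0006 0.0005]
```

View pics/a3.png

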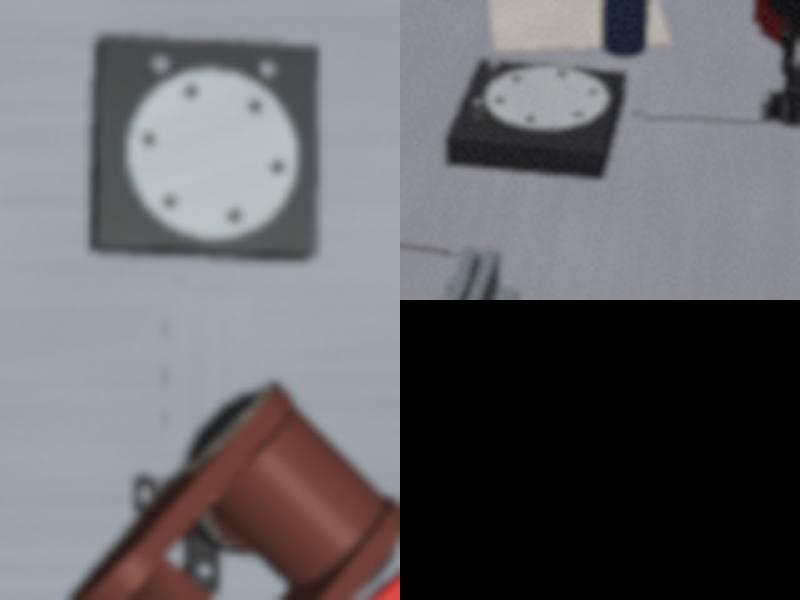

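Request:
{"op": "step_arm", "data": {
  "steps": [
    [[0.8,0,0.017,0.05,0],[0.8,0,0,0.05,0],[0.8,0.1,0,0,0],[0.8,0.1,0,0,0],[0.8,0.1,0,0,0],[0.8,0.06,0,0,0],[0.8,0,0,0.02,0],[0.8,0,0,0,0]]
  ]
}}

```text
clock: 15.7
eef_pos: [0.3787, -0.2595, 0.2147]
tool_rot: [-0.0, 1.0, -0.029, -0.0]
contact_force: [-0.8, 0.8, -1.5]
gripper_width: 0.26
finger_force: 117.6
```

```bash
python3 - <<'E'
from lif import *
go(.618-.239*.9983,-.2735+.239*.0576,.0595,-3.3);print(r.state()['contact_force'],r.state()['moment'])
E
```

```text
t 15.7 grasp [ 0.3787 -0.2595  0.06  ] yaw -3.3 units [0.01  0.002 0.007] roll -0.0 j6 0.87 w 0.26 ff 117.5585675239563 tilt [-0.0003 -0.0003]
[-0.7915  0.845  -1.5235] [-0.04    0.0541  0.0192]
```

Request:
{"op": "step_arm", "data": {
  "steps": [
    [[0.8,0,0,0.01,0],[0.8,0,0,0,0],[0.8,0,0,0.01,0],[0.8,0,0,0,0],[0.8,0,0,0.01,0],[0.8,0,0,0,0],[0.8,0,0,0,0],[0.8,0,0,0,0]]
  ]
}}

```text
clock: 16.7
eef_pos: [0.3788, -0.2597, 0.2129]
tool_rot: [0.0, 1.0, -0.029, 0.0]
contact_force: [-2.1, 0.9, 1.3]
gripper_width: 0.258
finger_force: 117.8
```

```bash
python3 - <<'E'
from lif import *
go(.618-.239*.9983,-.2735+.239*.0576,.0595,-3.3);print(r.state()['contact_force'],r.state()['moment'])
E
```

```text
t 16.7 grasp [ 0.3788 -0.2597  0.0582] yaw -3.31 units [ 0.008 -0.    -0.018] roll -0.0 j6 0.87 w 0.258 ff 117.79181957244873 tilt [0.0003 0.0003]
[-2.1209  0.8589  1.2899] [-0.0348 -0.1479 -0.0115]
```

Request:
{"op": "step_arm", "data": {
  "steps": [
    [[0.8,0.05,0,0,0],[0.8,0.08,0,0,0],[0.8,0.08,0,0,0],[0.8,0.08,0,0,0],[0.8,0.08,0,0,0],[0.8,0.08,0,0,0],[0.8,0.08,0,0,0],[0.8,0,0,0,0]]
  ]
}}

```text
clock: 17.7
eef_pos: [0.4192, -0.262, 0.2129]
tool_rot: [0.0, 1.0, -0.029, 0.001]
contact_force: [0.1, 0.5, 0.3]
gripper_width: 0.253
finger_force: 117.8
```

```bash
python3 - <<'E'
from lif import *
go(.618-.117*.9983,-.2735+.117*.0576,.0582,-3.3);print(r.state()['contact_force'],r.state()['moment'])
d=cam('top');s=cam('side')
a=cv2.resize(d['pixels'][150:210,290:370],(400,300),interpolation=2);b=cv2.resize(s['pixels'][110:170,205:285],(400,300),interpolation=2)
cv2.imwrite('pics/a4.png',np.hstack([a,b])[:,:,::-1])
E
```

```text
t 17.7 grasp [ 0.4192 -0.262   0.0582] yaw -3.29 units [1.096 0.001 0.002] roll 0.0 j6 0.92 w 0.253 ff 117.80817747116089 tilt [0.0019 0.0003]
[0.062  0.4663 0.3481] [-0.0453 -0.473   0.028 ]
```

View pics/a4.png

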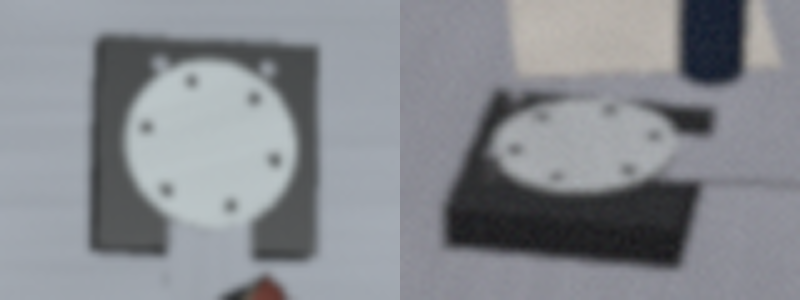

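Request:
{"op": "step_arm", "data": {
  "steps": [
    [[0.8,0.06,0,0,0],[0.8,0.08,0,0,0],[0.8,0.08,0,0,0],[0.8,0.08,0,0,0],[0.8,0.08,0,0,0],[0.8,0.08,0,0,0],[0.8,0.08,0,0,0],[0.8,0.06,0,0,0]]
  ]
}}

```text
clock: 18.8
eef_pos: [0.4637, -0.2645, 0.2127]
tool_rot: [0.0, 1.0, -0.029, -0.0]
contact_force: [-3.1, 0.5, 2.0]
gripper_width: 0.26
finger_force: 117.9
```

Request:
{"op": "step_arm", "data": {
  "steps": [
    [[0.8,0.08,0,0,0],[0.8,0.08,0,0,0],[0.8,0.08,0,0,0],[0.8,0.08,0,0,0],[0.8,0.08,0,0,0],[0.8,0.06,0,0,0],[0.8,0,0,0,0],[0.8,0,0,0,0]]
  ]
}}

```text
clock: 19.8
eef_pos: [0.4977, -0.2664, 0.2125]
tool_rot: [-0.0, 1.0, -0.029, -0.001]
contact_force: [-6.1, 0.2, 2.3]
gripper_width: 0.256
finger_force: 118.1
```

```bash
python3 - <<'E'
from lif import *
go(.618-.117*.9983,-.2735+.117*.0576,.0582,-3.3);print(r.state()['contact_force'],r.state()['moment'])
d=cam('top');s=cam('side')
a=cv2.resize(d['pixels'][150:210,290:370],(400,300),interpolation=2);b=cv2.resize(s['pixels'][110:170,205:285],(400,300),interpolation=2)
cv2.imwrite('pics/a5.png',np.hstack([a,b])[:,:,::-1])
E
```

```text
t 19.8 grasp [ 0.4977 -0.2664  0.0578] yaw -3.3 units [ 0.047  0.002 -0.006] roll 0.0 j6 1.01 w 0.256 ff 118.0583918094635 tilt [-0.0015 -0.0005]
[-6.0728  0.2423  2.3025] [ 0.0449  0.2509 -0.0183]
```

View pics/a5.png

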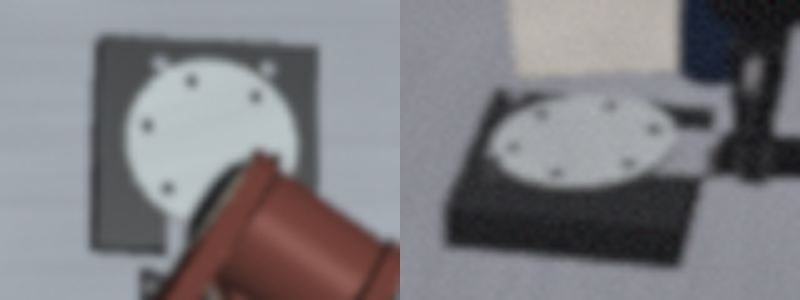

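Request:
{"op": "step_arm", "data": {
  "steps": [
    [[0.8,0,0,-0.03,0],[0.8,0,0,-0.06,0],[0.8,0,0,-0.1,0],[0.8,0,0,-0.1,0],[0.8,0,0,-0.1,0],[0.8,0,0,-0.1,0],[0.8,0,0,-0.05,0],[0.8,0,0,0,0]]
  ]
}}

```text
clock: 20.9
eef_pos: [0.4979, -0.2666, 0.2537]
tool_rot: [0.0, 1.0, -0.029, 0.0]
contact_force: [0.8, -0.2, -3.8]
gripper_width: 0.256
finger_force: 117.3
```

```bash
cat > disc.py <<'E'
from lif import *
def disc(d,bx,z,th=135):
    u=up(d,bx);g=cv2.cvtColor(u,cv2.COLOR_RGB2GRAY)
    c=cont(g>th,3000)
    for k in c[:1]:
        k=cv2.convexHull(k);e=cv2.fitEllipse(k);x,y,w,h=cv2.boundingRect(k)
        q=back([[x,y],[x+w,y+h]],bx);print(d["n"],"ell",back(e[0],bx),np.array(e[1])/K,e[2],"bbox",q.tolist(),"w",onz(d,back(e[0],bx),z)[0])
E
python3 - <<'E'
from disc import *
go(.618-.117*.9983,-.2735+.117*.0576,.0582,-3.3);print(r.state()['contact_force'],r.state()['moment'])
d=cam('top');s=cam('side')
cv2.imwrite('pics/t6.png',d['pixels'][:,:,::-1]);cv2.imwrite('pics/s6.png',s['pixels'][:,:,::-1])
for th in(140,165,185):
  disc(s,(205,110,275,165),.1,th)
E
```

```text
t 20.9 grasp [ 0.4979 -0.2666  0.099 ] yaw -3.3 units [ 0.044 -0.     0.543] roll -0.0 j6 1.01 w 0.256 ff 117.25116491317749 tilt [0.0006 0.0004]
[ 0.7699 -0.2244 -3.8268] [-0.0122  0.2889  0.0226]
side ell [[228.1817 121.9916]] [34.2    76.3923] 84.03044128417969 bbox [[204.5625, 109.5625], [260.9375, 138.5625]] w [ 0.6677 -0.2919  0.1   ]
side ell [[243.4535 115.2822]] [33.0231 40.4903] 165.5693817138672 bbox [[226.6875, 109.5625], [259.0625, 135.0625]] w [ 0.6205 -0.3489  0.1   ]
```

Request:
{"op": "step_arm", "data": {
  "steps": [
    [[0.8,0,0,-0.08,0],[0.8,0,0,-0.15,0],[0.8,0,0,-0.15,0],[0.8,0,0,-0.1,0],[0.8,0,-0.1,-0.05,0],[0.8,0,-0.2,0,0],[0.8,0,-0.3,0,0],[0.8,0,-0.4,0,0]]
  ]
}}

```text
clock: 22.0
eef_pos: [0.5019, -0.1898, 0.2923]
tool_rot: [-0.0, 1.0, -0.029, -0.0]
contact_force: [0.8, 0.1, -4.3]
gripper_width: 0.255
finger_force: 117.3
```

Request:
{"op": "step_arm", "data": {
  "steps": [
    [[0.8,-0.02,-0.45,0,0],[0.8,-0.03,-0.45,0,0],[0.8,-0.03,-0.45,0,0],[0.8,-0.03,-0.45,0,0],[0.8,-0.03,-0.45,0,0],[0.8,-0.03,-0.45,0,0],[0.8,-0.02,-0.45,0,0],[0.8,0,-0.45,0,0]]
  ]
}}

```text
clock: 23.0
eef_pos: [0.5023, 0.0812, 0.2923]
tool_rot: [-0.0, 1.0, -0.028, -0.001]
contact_force: [0.1, 0.6, -3.9]
gripper_width: 0.257
finger_force: 117.3
```

Request:
{"op": "step_arm", "data": {
  "steps": [
    [[0.8,0,-0.45,0,0],[0.8,0,-0.45,0,0],[0.8,0,-0.45,0,0],[0.8,0,-0.45,0,0],[0.8,0,-0.4,0,0],[0.8,0,-0.3,0,0],[0.8,0,-0.2,0,0],[0.8,0,-0.1,0,0]]
  ]
}}

```text
clock: 24.0
eef_pos: [0.5153, 0.2891, 0.2928]
tool_rot: [0.0, 1.0, -0.029, -0.0]
contact_force: [0.9, -0.4, -3.5]
gripper_width: 0.257
finger_force: 117.3
```

```bash
python3 - <<'E'
from disc import *
go(.516,.3146,.1,-3.6);print(r.state()['contact_force'],r.state()['moment'])
d=cam('top');s=cam('side')
cv2.imwrite('pics/t7.png',d['pixels'][:,:,::-1]);cv2.imwrite('pics/s7.png',s['pixels'][:,:,::-1])
a=cv2.resize(d['pixels'][140:240,140:260],(400,333),interpolation=2);b=cv2.resize(s['pixels'][190:290,160:280],(400,333),interpolation=2)
cv2.imwrite('pics/a7.png',np.hstack([a,b])[:,:,::-1])
E
```

```text
t 24.0 grasp [0.5153 0.2891 0.1381] yaw -3.28 units [-0.01  -0.34   0.507] roll 0.007 j6 2.01 w 0.257 ff 117.34751343727112 tilt [-0.0004  0.0003]
[ 0.8813 -0.3538 -3.453 ] [0.0496 0.3339 0.0388]
```

View pics/a7.png

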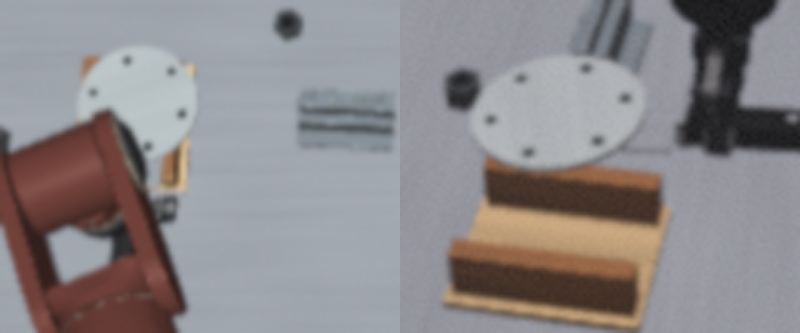

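```bash
python3 - <<'E'
from h import *
d=cam('top');s=cam('side')
print(tri(d,[180.8,169.9],s,[207.1,222.3]))
# tilt: side-view holes on a plane: fit hole circle plane via projection of candidate poses
px=(np.array([[521,77],[586,67],[626,98],[598,140],[529,152],[490,119]])-400*np.array([1,0]))/3.333-.35+[160,190]
from scipy.optimize import least_squares
def f(p):
    x,y,z,rx,ry,a,R=p
    A=cv2.Rodrigues(np.array([rx,ry,0.]))[0]
    an=a+np.arange(6)*np.pi/3
    return (proj(s,(A@np.c_[R*np.cos(an),R*np.sin(an),0*an].T).T+[x,y,z])-px).ravel()
best=min((least_squares(f,[.636,.282,.13,0,.09,a*sg,.05]) for a in np.arange(6) for sg in(1,-1)),key=lambda q:q.cost)
def f2(p): return np.r_[f(np.r_[p,.05])]
print(best.x,best.cost)
E
```

```text
(array([0.63894582, 0.28205135, 0.13109083]), np.float64(0.004585761440240033))
[ 0.61215199  0.39150918  0.22675132 -0.11528869 -3.05837901  0.70798128
 -0.04364601] 0.08218793220052137
```

Request:
{"op": "step_arm", "data": {
  "steps": [
    [[0.8,0,-0.08,0,0.007],[0.8,0,-0.13,0,0],[0.8,0,-0.1,0.05,0],[0.8,0,-0.03,0.12,0],[0.8,0,0,0.18,0],[0.8,0,0,0.18,0],[0.8,0,0,0.12,0],[0.8,0,0,0.06,0]]
  ]
}}

```text
clock: 25.2
eef_pos: [0.5169, 0.3136, 0.2385]
tool_rot: [0.0, 0.999, -0.032, -0.001]
contact_force: [-0.1, 0.3, -4.6]
gripper_width: 0.259
finger_force: 117.5
```

```bash
python3 - <<'E'
from h import *
go(.515,.3146,.0695,-3.6);print(r.state()['contact_force'],r.state()['moment'])
E
```

```text
t 25.2 grasp [0.5169 0.3136 0.0838] yaw -3.63 units [-0.026 -0.012  0.191] roll -0.001 j6 2.06 w 0.259 ff 117.4605917930603 tilt [-0.0014  0.0007]
[-0.05769272  0.2541781  -4.63688449] [0.00576331 0.35381421 0.02273835]
```

Request:
{"op": "step_arm", "data": {
  "steps": [
    [[0.8,-0.01,-0.01,0.03,0],[0.8,-0.01,0,0.03,0],[0.8,0,0,0.025,0],[0.8,0,0,0.02,0],[0.8,0,0,0.02,0],[0.8,0,0,0.02,0],[0.8,0,0,0.02,0],[0.8,0,0,0.02,0]]
  ]
}}

```text
clock: 26.2
eef_pos: [0.5157, 0.3147, 0.2257]
tool_rot: [0.0, 1.0, -0.032, -0.0]
contact_force: [-0.4, 0.2, -3.7]
gripper_width: 0.256
finger_force: 117.5
```

Request:
{"op": "step_arm", "data": {
  "steps": [
    [[0.8,0,0,0.02,0],[0.8,0,0,0.02,0],[0.8,0,0,0.02,0],[0.8,0,0,0.02,0],[0.8,0,0,0.02,0],[0.8,0,0,0.02,0],[0.8,0,0,0.02,0],[0.8,0,0,0.02,0]]
  ]
}}

```text
clock: 27.2
eef_pos: [0.5158, 0.3147, 0.2139]
tool_rot: [-0.0, 1.0, -0.032, 0.0]
contact_force: [-0.5, 0.2, -1.7]
gripper_width: 0.259
finger_force: 117.7
```

```bash
python3 - <<'E'
from h import *
go(.515,.3146,.0695,-3.6);print(r.state()['contact_force'],r.state()['moment'])
E
```

```text
t 27.2 grasp [0.5158 0.3147 0.0592] yaw -3.62 units [-0.011  0.002 -0.137] roll -0.0 j6 2.06 w 0.259 ff 117.70518779754639 tilt [ 0.0006 -0.0001]
[-0.49117665  0.23175727 -1.73609201] [-0.01118307  0.08830137 -0.00886452]
```

Request:
{"op": "step_arm", "data": {
  "steps": [
    [[0.8,0,0,0.02,0],[0.8,0,0,0.02,0],[0.8,0,0,0.02,0],[0.8,0,0,0.02,0],[0.8,0,0,0.03,0],[0.8,0,0,0.03,0],[0.8,0,0,0.03,0],[0.8,0,0,0,0]]
  ]
}}

```text
clock: 28.2
eef_pos: [0.5156, 0.3146, 0.2007]
tool_rot: [0.0, 1.0, -0.032, -0.0]
contact_force: [-0.6, 0.5, -1.9]
gripper_width: 0.259
finger_force: 117.7
```

```bash
python3 - <<'E'
from disc import *
go(.515,.3146,.0695,-3.6);print(r.state()['contact_force'],r.state()['moment'])
s=cam('side')
for th in(140,150,165): disc(s,(160,215,245,285),.058,th)
E
```

```text
t 28.2 grasp [0.5156 0.3146 0.046 ] yaw -3.62 units [-0.008  0.001 -0.313] roll -0.0 j6 2.06 w 0.259 ff 117.68336176872253 tilt [-0.0005  0.0003]
[-0.6107  0.4504 -1.8793] [-0.0248  0.081  -0.0317]
side ell [[200.6394 254.6119]] [ 92.0488 152.968 ] 175.9020538330078 bbox [[159.5625, 214.5625], [244.5625, 284.5625]] w [0.6496 0.3222 0.058 ]
side ell [[200.6252 254.549 ]] [ 92.0229 150.8572] 175.42892456054688 bbox [[159.5625, 214.5625], [244.5625, 284.5625]] w [0.6497 0.3219 0.058 ]
side ell [[206.8197 251.1108]] [35.775  51.7297] 84.64246368408203 bbox [[180.8125, 233.0625], [232.5625, 269.1875]] w [0.6365 0.3081 0.058 ]
```

Request:
{"op": "step_arm", "data": {
  "steps": [
    [[0.8,-0.1,0,0,0],[0.8,-0.25,0,0,0],[0.8,-0.3,0,0,0],[0.8,-0.3,0,0,0],[0.8,-0.3,0,0,0],[0.8,-0.3,0,0,0],[0.8,-0.3,0,0,0],[0.8,-0.25,0,0,0]]
  ]
}}

```text
clock: 29.25
eef_pos: [0.3566, 0.3245, 0.2009]
tool_rot: [0.0, 1.0, -0.031, -0.0]
contact_force: [0.6, 0.6, -1.5]
gripper_width: 0.256
finger_force: 117.7
```

Request:
{"op": "step_arm", "data": {
  "steps": [
    [[0.8,-0.1,0,0,0],[0.8,0,0,0.08,0],[0.8,0,0,0.1,0],[0.8,0,0,0.08,0],[0.8,0,0,0.04,0],[0.8,0,0,0.03,0],[0.8,0,0,0.01,0],[0.8,0,0,0,0]]
  ]
}}

```text
clock: 30.25
eef_pos: [0.3511, 0.3252, 0.1757]
tool_rot: [-0.0, 1.0, -0.032, 0.0]
contact_force: [-0.7, 0.3, -2.9]
gripper_width: 0.26
finger_force: 117.7
```

```bash
python3 - <<'E'
from disc import *
go(.515,.3146,.0195,-3.6);print(r.state()['contact_force'],r.state()['moment'])
s=cam('side')
disc(s,(160,215,245,285),.058,165)
E
```

```text
t 30.25 grasp [0.3511 0.3252 0.021 ] yaw -3.62 units [2.19  0.002 0.02 ] roll -0.0 j6 2.23 w 0.26 ff 117.68084049224854 tilt [ 0.0002 -0.0002]
[-0.7382  0.2736 -2.9039] [ 0.0263  0.1622 -0.0196]
side ell [[206.7109 251.1439]] [35.7277 51.3762] 84.4161376953125 bbox [[180.9375, 233.0625], [231.9375, 269.1875]] w [0.6368 0.3083 0.058 ]
```

Disc stayed put. Touch down, open, and rise straight up.

Request:
{"op": "step_arm", "data": {
  "steps": [
    [[0.8,0,0,0.015,0],[0.8,0,0,0.005,0],[0.8,0,0,0,0],[0.3,0,0,0,0],[0.3,0,0,0,0],[0.3,0,0,-0.2,0],[0.3,0,0,-0.5,0],[0.3,0,0,-0.6,0]]
  ]
}}

```text
clock: 31.3
eef_pos: [0.3507, 0.3249, 0.2729]
tool_rot: [0.0, 1.0, -0.032, -0.0]
contact_force: [0.9, 0.2, -0.4]
gripper_width: 0.698
finger_force: 0.0
```

Request:
{"op": "step_arm", "data": {
  "steps": [
    [[0.3,0,0,-0.5,0],[0.3,0,0.5,0,0],[0.3,0,0.5,0,0],[0.3,0,0.5,0,0],[0.3,0,0.5,0,0],[0.3,0,0,0,0],[0.3,0,0,0,0],[0.3,0,0,0,0]]
  ]
}}

```text
clock: 32.3
eef_pos: [0.3416, 0.1761, 0.3095]
tool_rot: [-0.0, 1.0, -0.031, 0.0]
contact_force: [0.2, -0.3, -0.4]
gripper_width: 0.696
finger_force: 0.0
```

```bash
python3 - <<'E'
from disc import *
go(.515,.3146,.0195,-3.6)
s=cam('side');d=cam('top')
disc(s,(160,215,245,285),.058,165)
disc(d,(155,148,208,205),.058,165)
handle(d,(150,225,185,285))
E
```

```text
t 32.3 grasp [0.3416 0.1761 0.1548] yaw -3.55 units [ 2.193 -1.986  1.806] roll 0.001 j6 1.91 w 0.696 ff 0.0 tilt [ 0.0003 -0.0004]
side ell [[206.7297 251.4046]] [34.6065 50.3579] 84.42447662353516 bbox [[181.4375, 234.0625], [231.5625, 268.9375]] w [0.6365 0.3092 0.058 ]
top ell [[182.6969 177.4186]] [44.2864 45.5796] 94.56182098388672 bbox [[159.6875, 157.3125], [197.8125, 198.5625]] w [0.628  0.2884 0.058 ]
top handle [[0.3800425453606774, 0.34313798956741426], [0.37974835159604414, 0.2838901782434793], [0.22954954462774943, 0.2827729223645362], [0.22956482943711237, 0.34141858994776175]] 
cen [0.3047 0.3128]
rear [0.2296 0.3121] front [0.3799 0.3135] yaw 0.5405262930170788
```

```bash
python3 - <<'E'
from disc import *
s=cam('side');P=proj(s,[[.28,.33,.02],[.385,.323,.015]]);print(P)
x0,y0=(P.min(0)-14).astype(int);x1,y1=(P.max(0)+14).astype(int)
handle(s,(x0,y0,x1,y1),85,.024)
E
```

```text
[[348.2289 278.5981]
 [306.0293 275.0666]]
side handle [[0.38494260612018555, 0.3556662727021165], [0.38315039843089765, 0.31497366388053094], [0.28390557438563613, 0.31557349460094986], [0.2883558686162584, 0.3562380304239139]] 
cen [0.3351 0.3356]
rear [0.2861 0.3359] front [0.384  0.3353] yaw -0.34277555508890006
```

Lifter handle lies where expected (x 0.286–0.384, y≈0.33), the tip about 0.12 m from the rack's centre.

```bash
python3 -c "
from station import r
print(r.job_done())"
```

```text
the job is handed in; nothing more can be done
None
```

I handed the job in after about 32 s. By my last camera measurements, the disc lies centred on the rack's rails and the lifter lies flat on the bench, clear of the rack. I got no verdict back, and I didn't measure the bystanders again at the end.

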